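# Stow the last plaster scraper and close the keeper bar

### The job

Take the spare plaster scraper out of the holder block, lay it down flat on the bench and let go of it; then pick it up again across its handle and lay it in the one empty pocket of the tool rack. Finally swing the rack's hinged keeper bar down across the tools until it rests in its forked catch. Leave the two scrapers already in the rack, the jar, the tub and the sanding block where they are.

Things in the scene. Friction and masses are not known exactly. Their poses are not given: they have to be found in the camera images.
- spare: spare plaster scraper, 0.12 kg, 150 mm long: square wooden handle 30 x 30 x 95 mm, flat steel blade 24 x 6 mm standing out 55 mm from one end. Origin at the middle of the blade's edge; z runs from there to the handle's end, x along the blade's width. At the start it stands upright in the holder, blade down, handle from 62 to 157 mm above the bench
- spare_mid (a point): the middle of the spare scraper's length, on its axis (75 mm from the blade's edge); 15 mm above the bench when it lies flat there. Any face may be up, and in the pocket the blade may point either way
- spare_handle (a point): the middle of the spare scraper's handle, on its axis (102.5 mm from the blade's edge); the place to grip it when it lies; near the centre of mass
- holder: dark wooden block 80 x 80 mm, 62 mm high, fixed to the bench, with an upward slot 33 x 15 mm, 58 mm deep, in which the spare's blade stands (the slot is long along x). Origin at the centre of the underside, z up. The blade must be lifted 60 mm to come clear.
- rack: flat wooden tool rack fixed to the bench, 200 mm along its x, from -145 to +155 mm along y; origin on the bench under the middle pocket's centre. Three pockets along x, at y = -56, 0, +56 mm: two hold a scraper, one is empty (it varies). At x = +20 mm stand the hinge cheeks (y = +116 mm, 60 mm high) and the forked steel catch (y = -98 mm, 56 mm high, 34 mm wide along x)
- pocket0 (a point): where the middle of a scraper seated in the pocket at y = -56 mm (next to the catch) belongs, 21 mm above the bench (pocket floor + 15 mm); axes as the rack's, x along the pocket
- pocket1 (a point): the same for the middle pocket. Every pocket is 170 mm long, 40 mm wide, 8 mm deep: floor 6 mm above the bench, the wood around it 14 mm; a scraper in it rises to 36 mm
- pocket2 (a point): the same for the pocket at y = +56 mm (next to the hinge)
- stored0: a like scraper lying in one of the pockets; origin under its middle, on the pocket floor; x towards its blade
- stored1: another like scraper lying in another pocket; origin and axes as stored0
- keeper (a joint): angle of the aluminium keeper bar: 0 = level, closed, resting in the catch; pi/2 = upright; at the start 1.62 to 1.85 (leaning back, away from the pockets); stop at 2.1. Stiff hinge (0.2 N m): the bar stays where it is left. Bar 260 mm long from the hinge, 22 mm wide (along the hinge axis), 14 mm thick; closed, its underside is 39 mm above the bench
- keeper_hinge (a point): middle of the keeper bar's hinge, 46 mm above the bench; its axes turn with the bar: x is the hinge axis (parallel to the rack's x), -y points along the bar to its free end, z is the thickness direction (up when closed)
- keeper_tab (a point): a point on the keeper bar's centre line near its free end, 245 mm from the hinge (15 mm from the end); when closed it lies beyond the catch, overhanging, 46 mm above the bench
- jar: yellow plastic jar, 84 mm across, 120 mm high, a bystander; origin at the centre of its underside
- tub: white plastic bowl, 100 mm across, 55 mm high, a bystander; origin at the centre of its underside
- sander: dark wooden sanding block with a cork sole, 45 x 90 mm, 32 mm high, a bystander; origin at the centre of its underside

How it is judged:
By the outcome, as a careful person would: the job done as asked, in the order asked, and still so for the second after the job is handed in, with the robot touching nothing.
It also fails if it takes over 67 s, if anything falls off the work surface, if the arm or the gripper's body presses on something with over 40 N, if the wrist force passes 120 N, or if a joint passes its speed limit or range.

### The arm

A 6-joint arm with a two-finger parallel gripper is mounted at the origin on the work surface. World frame = base frame: x ahead of the robot, y to its left, z up, the work surface at z = 0. Lengths are in mm, angles in rad, forces in N, time in s.
With the tool pointing down it reaches from about 350 to 875 mm from the base axis. Payload 4.2 kg.
Tool frame: the origin (TCP) lies at the very end of the fingers, on their centre line; the grasp point (between the pads) lies 19 mm behind it; z points along the fingers, y is the line along which they close (so a half turn about z gives the same grasp; the last joint's range is limited). The gripper opens to 85 mm and grips with 20 to 120 N. Pads are 22 mm wide; open, the fingers measure 114 mm over their backs; the gripper's body (76 mm by 85 mm) begins 54 mm behind the grasp point. The pads swing forward as they close: fully open they stand 13 mm farther back than shut.
Start: joints at [1.387, 0.385, 0.008, 0, -1.194, -0.259], TCP at [267.761, 564.715, 231.312] pointing down, gripper open.
Joint ranges: [-3.14, 3.14], [-1.21, 2.06], [-1.07, 1.41], [-3.16, 2.05], [-2.99, -0.16], [-3.1, 3.1]. Speed limits (rad/s): [2.79, 2.79, 3.14, 3.14, 3.14, 3.14].

### API

Orientations are given as a unit quaternion [x, y, z, w].
In Python, from bench import monitor, get_image, camera_info, job_done gives the robot as it stands.
- The arm moves only by the tool send_rows, never from a script. Its argument "series" is a list of rows, each a list of 3 entries, a list of its own where there are three numbers: the shift along the tool's x, y, z in mm, then the turn, a rotation vector about the tool's x, y, z in rad, then the finger opening in mm, from 0 to 85.4. A call has 1 to 8 rows; each row shifts and turns the commanded pose from where the row before left it, along the tool's axes as they then stand; what a row does not reach is not made up. A row lasts 1/10 s, in which the tool goes at most 50 mm and 8.59 degrees, less where a joint would pass 70% of its speed; a pose out of reach is approached as far as the arm can. A call with a gripper value outside its range is refused whole. The fingers move at their own pace and stop on an object; the grip force is fixed at half the most. Time passes only in rows, so rows that do not move let the fingers close. It gives the time, the measured TCP pose, the force, the opening and the grip force at its end, in the units of the state.
- monitor.read_state(): the state, without advancing time (a new reading comes with each control period).
- get_image(name): name is "scene" or "top" or "wrist"; returns the picture (400x640x3 uint8, red, green, blue); there is no depth.
- camera_info(name): a dict with "intrinsics" (3x3 intrinsics, pixels), "R" (3x3) and "t" (3): a world point X has camera coordinates R X + t. Camera axes: x right, y down, z forward; pixel columns grow to the right and rows downward; lengths in mm; the calibration is good to about 2 mm. A picture is of the moment at which its call begins: read the wrist's pose just before it. camera_info takes no time and is no camera call; for the wrist camera it gives the pose at the moment of the call.
- job_done(): hands the job in; it is judged then, once.
The state is a dict: "clock": time; "joints": joint angles; "joint_vel": joint speeds; "joint_efforts": joint torques, N m; "position": TCP position; "ee_rot": TCP orientation; "contact_force": force on the tool from outside, world axes, zero at the start; "wrist_torque": the same for the moment, N m; "gripper_width": finger opening in mm; "grasp_force": force on a finger pad.
Only numpy, scipy, OpenCV 4.12 (cv2) and the standard library are available. Lean on these libraries where they do the work, as an engineer would, in place of code of your own. Each camera call takes 0.05 s, during which the arm holds its last target. There are 200 camera calls.

## Working session

There is one attempt and no reset: what is moved stays moved. The work goes in short steps, Python scripts to look and compute and a tool call to move; the robot and the scene stay as the last step left them, time stands still between calls to the robot, and variables do not carry over. Pictures are saved under pics/ and viewed, at most 10 in all, crops included, and the job is handed in when it is done.

Besides the shell and the picture viewer there is one more tool, called after "Request:" in YAML: its name, and indented under it one key for each argument. send_rows: Moves the arm, as the interface text tells. Its arguments: {"type":"object","properties":{"series":{"type":"array"}},"required":["series"]}

```bash
ls; mkdir -p pics; python3 - <<'E'
from bench import monitor,get_image,camera_info
import cv2
for n in("scene","top"):
    cv2.imwrite(f"pics/{n}0.png",get_image(n)[:,:,::-1])
    c=camera_info(n);print(n,c)
print(monitor.read_state())
E
```

```text
pics
scene {'intrinsics': array([[459.30406083,   0.        , 315.77460048],
       [  0.        , 459.30406083, 204.45880364],
       [  0.        ,   0.        ,   1.        ]]), 'R': array([[ 0.70644938,  0.70765261,  0.01253235],
       [ 0.54477386, -0.53237307, -0.64792002],
       [-0.45183041,  0.46454999, -0.76160527]]), 't': array([-392.96569499, -306.66768852, 1554.8364949 ])}
top {'intrinsics': array([[416.58117435,   0.        , 317.20252282],
       [  0.        , 416.58117435, 197.48758572],
       [  0.        ,   0.        ,   1.        ]]), 'R': array([[-0.01867681, -0.99960598,  0.02095371],
       [-0.99545538,  0.01663376, -0.09376513],
       [ 0.09337965, -0.02260972, -0.99537382]]), 't': array([ -84.55656462,  652.08232075, 1104.03486312])}
{'clock': 0.1, 'joints': array([ 1.38656241e+00,  3.85493284e-01,  6.76407754e-03, -4.15860287e-04,
       -1.19400023e+00, -2.58606485e-01]), 'joint_vel': array([ 0.00079483, -0.00295015,  0.00230599, -0.00057603,  0.00098695,
        0.00221879]), 'joint_efforts': array([-7.34411497e-04, -3.93317699e+01,  1.88929206e+01,  4.19798747e+00,
       -2.57910353e-03,  4.41594580e-06]), 'position': array([267.58020918, 564.25072461, 230.326208  ]), 'ee_rot': array([ 9.75569215e-01, -2.19690087e-01, -1.57201585e-04,  9.73070473e-04]), 'contact_force': array([-0.08040789,  0.03893385, -0.8997382 ]), 'wrist_torque': array([-0.0331997 , -0.01113137, -0.01813972]), 'grasp_force': 0.0, 'gripper_width': 85.45808065994034}
```

View pics/top0.png

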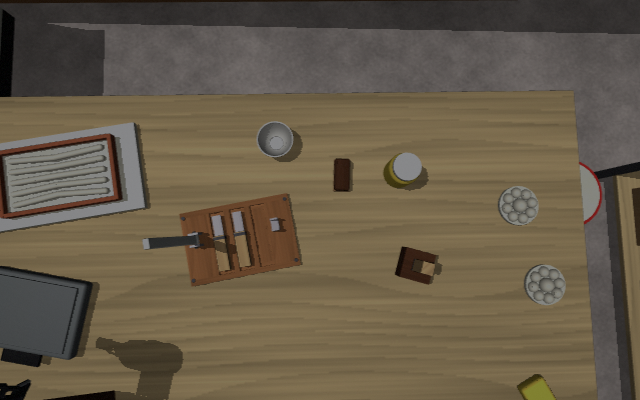

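View pics/scene0.png

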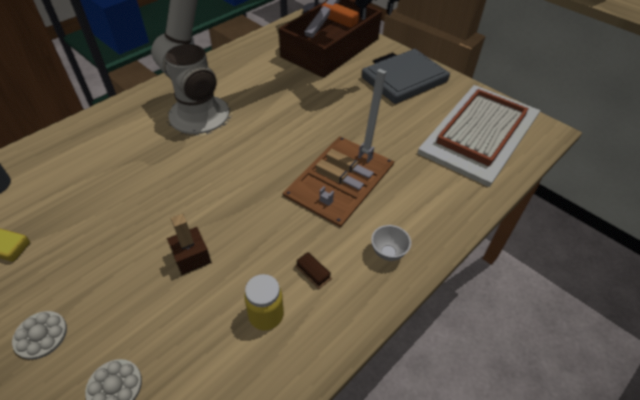

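The top view shows the rack at about (240,240). The hinge is on the left at (195,240), the catch at (276,225), and the empty pocket is next to the catch, so pocket0. The holder with the spare is at (418,265), the jar at (404,170), the sander at (342,175) and the tub at (275,139). The scene view agrees.

```bash
python3 - <<'E'
import cv2,numpy as np
t=cv2.imread("pics/top0.png");s=cv2.imread("pics/scene0.png")
R=lambda im,x,y,w,h,k:cv2.resize(im[y:y+h,x:x+w],None,fx=k,fy=k,interpolation=cv2.INTER_CUBIC)
cv2.imwrite("pics/c1.png",cv2.convertScaleAbs(R(t,175,190,130,100,6),alpha=1.6))
a=R(t,385,235,65,60,6);b=R(s,155,205,65,75,6)
b=cv2.copyMakeBorder(b,0,0,0,0,0);a=cv2.copyMakeBorder(a,0,b.shape[0]-a.shape[0],0,0,0)
cv2.imwrite("pics/c2.png",cv2.convertScaleAbs(np.hstack([a,b]),alpha=1.8))
E
```

```text
(no output)
```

View pics/c1.png

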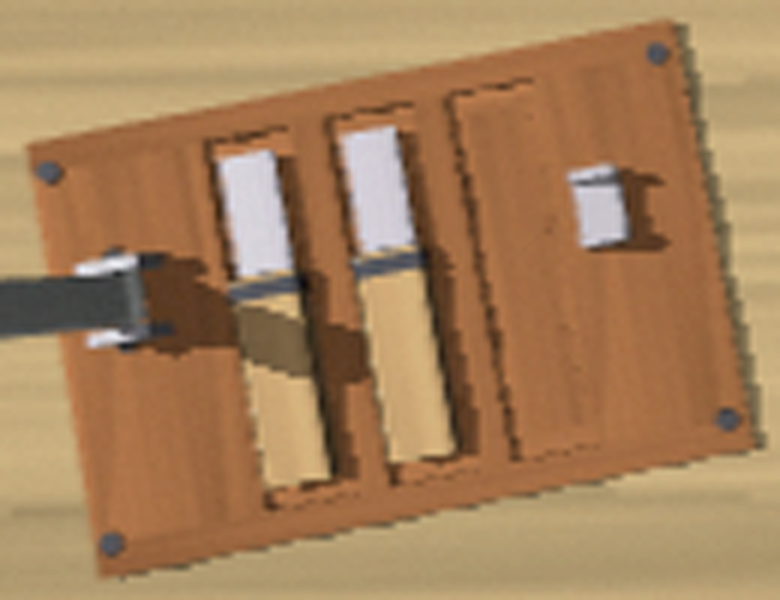

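View pics/c2.png

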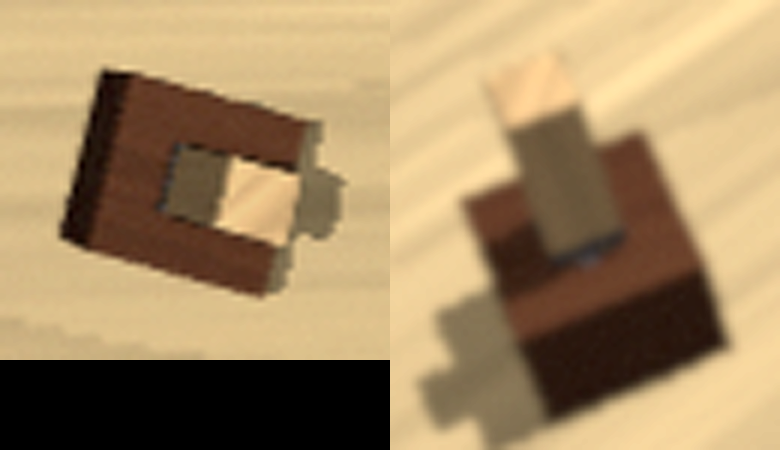

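The rack corners in the first crop are at (28,147), (672,20), (762,447) and (100,577). In the second crop the holder-top corners in the top view are (133,75), (305,122), (265,297) and (90,248), and the spare's top face is centred near (258,200). In its scene half, that face's corners are (485,82), (553,48), (580,103) and (512,128).

```bash
cat > h.py <<'E'
import numpy as np,cv2
from scipy.optimize import least_squares
from scipy.spatial.transform import Rotation as Ro
from bench import monitor,get_image,camera_info
def proj(n,X,c=None):
    c=c or camera_info(n);p=np.atleast_2d(X)@c["R"].T+c["t"];q=p@c["intrinsics"].T
    return q[:,:2]/q[:,2:]
def ray(n,uv,z,c=None):
    c=c or camera_info(n);d=np.linalg.inv(c["intrinsics"])@[*uv,1];d=c["R"].T@d;o=-c["R"].T@c["t"]
    return o+d*(z-o[2])/d[2]
def fit(pts,obs,z,x0):
    """pts Nx2 local, obs {cam:Nx2}: planar pose at height z"""
    pts=np.asarray(pts,float)
    def W(p):
        c,s=np.cos(p[2]),np.sin(p[2])
        return np.c_[pts@np.array([[c,s],[-s,c]])+p[:2],np.full(len(pts),z)]
    f=lambda p:np.concatenate([(proj(n,W(p))-o).ravel() for n,o in obs.items()])
    r=least_squares(f,x0,x_scale=[10,10,.1]);return r.x,np.sqrt(np.mean(r.fun**2))
E
python3 - <<'E'
from h import *
A=np.array
c1=lambda p:(A(p,float)+.0)/6+[175,190]-.42
ct=lambda p:A(p,float)/6+[385,235]-.42
cs=lambda p:(A(p,float)-[390,0])/6+[155,205]-.42
print("rack",fit([(100,155),(100,-145),(-100,-145),(-100,155)],{"top":c1([(28,147),(672,20),(762,447),(100,577)])},14,[540,100,.2]))
sq=A([(1,1),(1,-1),(-1,-1),(-1,1)])
ho=ct([(133,75),(305,122),(265,297),(90,248)]);hs=cs([(465,200),(522,340),(700,268),(640,133)])
# order TL,TR,BR,BL in top view -> world (+x+y),(+x-y),(-x-y),(-x+y)
so=ct([(232,155),(300,172),(283,247),(218,225)]);ss=cs([(512,128),(580,103),(553,48),(485,82)])
for n,k,z,o,s in(("holder",40,62,ho,hs),("spare",15,157,so,ss)):
    x0=[*ray("top",o.mean(0),z)[:2],-.25]
    print(n,x0,fit(sq*k,{"top":o},z,x0))
    for r in range(4):
        for q in (s,s[::-1]):
            f=fit(sq*k,{"top":o,"scene":np.roll(q,r,0)},z,x0)
            if f[1]<3:print(r,f)
for n,p,z in(("jar",(407,162),120),("tub",(275,139),55),("sander",(342,175),32)):print(n,ray("top",p,z))
import json
E
```

```text
rack (array([5.43019831e+02, 1.11949663e+02, 1.78744784e-01]), np.float64(0.4283760830902724))
holder [np.float64(463.9108787325444), np.float64(-355.7003550294726), -0.25] (array([ 4.64056641e+02, -3.55736562e+02, -2.82831045e-01]), np.float64(0.35034138084928956))
3 (array([ 4.63588128e+02, -3.56992068e+02, -2.88217359e-01]), np.float64(0.7254222008959657))
spare [np.float64(464.75082761819573), np.float64(-354.93087235814687), -0.25] (array([ 4.64774069e+02, -3.54936973e+02, -2.78166127e-01]), np.float64(0.41674944029755123))
2 (array([ 4.64144136e+02, -3.56697594e+02, -2.54809694e-01]), np.float64(0.7261714780062456))
jar [ 729.04875227 -324.27789202  120.        ]
tub [808.73002102  15.41293177  55.        ]
sander [ 711.23026578 -165.23337072   32.        ]
```

```bash
cat >> h.py <<'E'
def tool(yaw,tilt=0):
    """tool down, tool x at yaw, then turned by tilt about tool y"""
    return Ro.from_euler("z",yaw)*Ro.from_euler("x",np.pi)*Ro.from_euler("y",tilt)
def rows(goal,Rg,start=None,vmax=48,wmax=.145,rd=3):
    """interpolated rows from the measured pose (or start) to the goal"""
    s=monitor.read_state();p0,R0=start or (s["position"],Ro.from_quat(s["ee_rot"]))
    goal=np.array(goal,float);rv=(R0.inv()*Rg).as_rotvec()
    n=int(max(1,np.ceil(np.linalg.norm(goal-p0)/vmax),np.ceil(np.linalg.norm(rv)/wmax)))
    for k in range(n):
        Rk=R0*Ro.from_rotvec(rv*k/n)
        print(k+1,np.round(Rk.inv().apply((goal-p0)/n),1).tolist(),np.round(rv/n,rd).tolist())
    return goal,Rg
S=np.array([464,-356,118.]);G=np.deg2rad
E
python3 - <<'E'
from h import *
T=tool(-1.854,G(70));z=T.as_matrix()[:,2];print(z)
a=rows([470,-230,260],tool(-1.854,0))
a=rows(S-110*z,T,a)
a=rows(S+7*z,T,a)
E
```

```text
[-0.26258125 -0.90226011 -0.34202014]
1 [29.1, 35.0, -1.6] [0.0, -0.0, 0.078]
2 [31.7, 32.7, -1.6] [0.0, -0.0, 0.078]
3 [34.2, 30.1, -1.6] [0.0, -0.0, 0.078]
4 [36.4, 27.3, -1.6] [0.0, -0.0, 0.078]
5 [38.5, 24.4, -1.6] [0.0, -0.0, 0.078]
6 [40.3, 21.3, -1.6] [0.0, -0.0, 0.078]
7 [41.8, 18.1, -1.6] [0.0, -0.0, 0.078]
8 [43.1, 14.7, -1.6] [0.0, -0.0, 0.078]
9 [44.1, 11.3, -1.6] [0.0, -0.0, 0.078]
10 [44.9, 7.8, -1.6] [0.0, -0.0, 0.078]
11 [45.3, 4.3, -1.6] [0.0, -0.0, 0.078]
12 [45.5, 0.7, -1.6] [0.0, -0.0, 0.078]
13 [45.4, -2.8, -1.6] [0.0, -0.0, 0.078]
14 [45.1, -6.4, -1.6] [0.0, -0.0, 0.078]
15 [44.4, -9.9, -1.6] [0.0, -0.0, 0.078]
16 [43.5, -13.4, -1.6] [0.0, -0.0, 0.078]
17 [42.4, -16.7, -1.6] [0.0, -0.0, 0.078]
18 [40.9, -20.0, -1.6] [0.0, -0.0, 0.078]
1 [2.1, -3.3, 11.6] [0.0, 0.136, 0.0]
2 [0.6, -3.3, 11.8] [0.0, 0.136, 0.0]
3 [-1.0, -3.3, 11.7] [0.0, 0.136, 0.0]
4 [-2.6, -3.3, 11.5] [0.0, 0.136, 0.0]
5 [-4.2, -3.3, 11.0] [0.0, 0.136, 0.0]
6 [-5.6, -3.3, 10.4] [0.0, 0.136, 0.0]
7 [-7.0, -3.3, 9.5] [0.0, 0.136, 0.0]
8 [-8.2, -3.3, 8.5] [0.0, 0.136, 0.0]
9 [-9.3, -3.3, 7.3] [0.0, 0.136, 0.0]
1 [0.0, 0.0, 39.0] [0.0, 0.0, 0.0]
2 [0.0, 0.0, 39.0] [0.0, 0.0, 0.0]
3 [0.0, 0.0, 39.0] [0.0, 0.0, 0.0]
```

Request:
send_rows:
  series:
    - [[29, 35, -1.6], [0, 0, 0.078], 85]
    - [[32, 33, -1.6], [0, 0, 0.078], 85]
    - [[34, 30, -1.6], [0, 0, 0.078], 85]
    - [[36, 27, -1.6], [0, 0, 0.078], 85]
    - [[38.5, 24.5, -1.6], [0, 0, 0.078], 85]
    - [[40, 21, -1.6], [0, 0, 0.078], 85]
    - [[42, 18, -1.6], [0, 0, 0.078], 85]
    - [[43, 15, -1.6], [0, 0, 0.078], 85]

```text
clock: 0.9
position: [357.7, 210.3, 244.0]
ee_rot: [0.86, -0.51, -0.0, 0.0]
contact_force: [0.7, 0.1, 0.7]
gripper_width: 85.2
grasp_force: 0.0
```

Request:
send_rows:
  series:
    - [[44, 11, -1.6], [0, 0, 0.078], 85]
    - [[45, 8, -1.6], [0, 0, 0.078], 85]
    - [[45, 4, -1.6], [0, 0, 0.078], 85]
    - [[45.5, 1, -1.6], [0, 0, 0.078], 85]
    - [[45.5, -3, -1.6], [0, 0, 0.078], 85]
    - [[45, -6.5, -1.6], [0, 0, 0.078], 85]
    - [[44.5, -10, -1.6], [0, 0, 0.078], 85]
    - [[43.5, -13.5, -1.6], [0, 0, 0.078], 85]

```text
clock: 1.7
position: [449.9, -141.8, 256.8]
ee_rot: [-0.662, 0.749, 0.0, 0.0]
contact_force: [1.6, 0.8, -0.3]
gripper_width: 85.1
grasp_force: 0.0
```

Request:
send_rows:
  series:
    - [[42, -17, -1.6], [0, 0, 0.078], 85]
    - [[41, -20, -1.6], [0, 0, 0.078], 85]
    - [[0, 0, 0], [0, 0.14, 0], 85]
    - [[0, 0, 0], [0, 0.14, 0], 85]
    - [[0, 0, 0], [0, 0.14, 0], 85]
    - [[0, 0, 0], [0, 0.14, 0], 85]
    - [[0, 0, 0], [0, 0.14, 0], 85]
    - [[0, 0, 0], [0, 0.14, 0], 85]

```text
clock: 2.5
position: [473.6, -227.3, 260.5]
ee_rot: [-0.55, 0.727, -0.248, -0.327]
contact_force: [-0.8, 0.6, 0.2]
gripper_width: 84.6
grasp_force: 0.0
```

```bash
python3 - <<'E'
from h import *
T=tool(-1.854,G(70));z=T.as_matrix()[:,2]
s=monitor.read_state();print(s["position"],s["joints"],s["clock"])
a=rows(S-110*z,T)
E
```

```text
[ 473.635399   -227.34372377  260.50588211] [ 0.19250668  0.28730068 -0.56504883  0.76981284 -1.28882835 -0.91371344] 2.5
1 [-21.1, -8.8, 29.0] [-0.003, 0.125, 0.001]
2 [-24.5, -8.8, 26.1] [-0.003, 0.125, 0.001]
3 [-27.6, -8.9, 22.8] [-0.003, 0.125, 0.001]
```

Request:
send_rows:
  series:
    - [[-21, -9, 29], [-0.003, 0.125, 0], 85]
    - [[-24.5, -9, 26], [-0.003, 0.125, 0], 85]
    - [[-27.5, -9, 23], [-0.003, 0.125, 0], 85]
    - [[0, 0, 0], [0, 0, 0], 85]

```text
clock: 2.9
position: [490.6, -257.3, 143.4]
ee_rot: [-0.498, 0.649, -0.335, -0.467]
contact_force: [-1.4, -0.4, -2.0]
gripper_width: 84.9
grasp_force: 0.0
```

```bash
python3 - <<'E'
from h import *
T=tool(-1.854,G(70));z=T.as_matrix()[:,2]
s=monitor.read_state();print(s["position"],s["joints"],s["clock"])
a=rows(S+7*z,T)
cv2.imwrite("pics/w1.png",get_image("wrist")[:,:,::-1])
E
```

```text
[ 490.64978058 -257.30677839  143.42316206] [ 0.15705753  0.62184897 -0.70299968  1.05426218 -1.33943005 -1.31195687] 2.9
1 [3.6, -1.0, 37.2] [0.004, -0.001, 0.009]
2 [3.6, -0.9, 37.2] [0.004, -0.001, 0.009]
3 [3.7, -0.8, 37.2] [0.004, -0.001, 0.009]
```

View pics/w1.png

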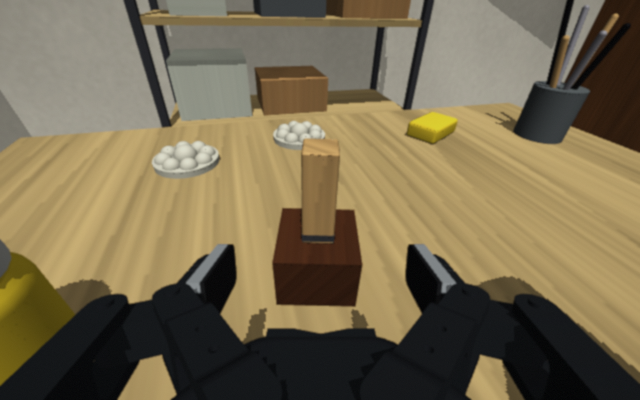

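The spare's handle spans about u = 302–339 and v = 140–238. That puts it centred between the pads at u ≈ 225 and 415, above the holder. Advancing to grip.

Request:
send_rows:
  series:
    - [[3.6, -1, 37], [0.004, 0, 0.009], 85]
    - [[3.6, -1, 37], [0.004, 0, 0.009], 85]
    - [[3.6, -1, 37], [0.004, 0, 0.009], 85]
    - [[0, 0, 0], [0, 0, 0], 85]
    - [[0, 0, 0], [0, 0, 0], 85]

```text
clock: 3.45
position: [466.0, -362.4, 132.0]
ee_rot: [-0.485, 0.663, -0.353, -0.448]
contact_force: [0.4, 0.2, 1.0]
gripper_width: 85.2
grasp_force: 0.0
```

```bash
python3 - <<'E'
from h import *
T=tool(-1.854,G(70));z=T.as_matrix()[:,2]
s=monitor.read_state();print(s["position"],s["joints"],s["clock"])
a=rows(S+7*z,T)
E
```

```text
[ 465.97592645 -362.35714358  131.98008138] [-0.10646522  0.60597876 -0.79210299  1.34545277 -1.24687708 -1.42783925] 3.45
1 [-14.8, 4.2, 6.7] [-0.011, 0.009, -0.033]
```

Request:
send_rows:
  series:
    - [[0, 0, 0], [0, 0, 0], 85]
    - [[0, 0, 0], [0, 0, 0], 85]

```text
clock: 3.65
position: [467.3, -360.4, 129.0]
ee_rot: [-0.487, 0.661, -0.353, -0.448]
contact_force: [-0.4, 0.4, -0.4]
gripper_width: 84.9
grasp_force: 0.0
```

Request:
send_rows:
  series:
    - [[-6, 2.3, 3], [-0.008, 0.006, -0.017], 85]
    - [[-6, 2.3, 3], [-0.008, 0.006, -0.017], 85]
    - [[0, 0, 0], [0, 0, 0], 85]
    - [[0, 0, 0], [0, 0, 0], 85]
    - [[0, 0, 0], [0, 0, 0], 85]

```text
clock: 4.15
position: [461.4, -361.4, 112.8]
ee_rot: [-0.493, 0.652, -0.341, -0.464]
contact_force: [0.5, -0.1, 0.7]
gripper_width: 85.2
grasp_force: 0.0
```

```bash
python3 - <<'E'
from h import *
T=tool(-1.854,G(70));z=T.as_matrix()[:,2]
s=monitor.read_state();print(s["position"],s["joints"],s["clock"])
a=rows(S+7*z,T)
E
```

```text
[ 461.35739856 -361.41782877  112.84968383] [-0.10365501  0.64601199 -0.7971187   1.34180598 -1.25362751 -1.42462206] 4.15
1 [2.8, -1.0, -0.3] [0.006, -0.006, 0.012]
```

Request:
send_rows:
  series:
    - [[0, 0, 0], [0, 0, 0], 20]
    - [[0, 0, 0], [0, 0, 0], 20]
    - [[0, 0, 0], [0, 0, 0], 20]
    - [[0, 0, 0], [0, 0, 0], 20]
    - [[0, 0, 0], [0, 0, 0], 20]
    - [[0, 0, 0], [0, 0, 0], 20]

```text
clock: 4.75
position: [461.3, -361.5, 113.4]
ee_rot: [-0.493, 0.652, -0.341, -0.464]
contact_force: [-0.9, -0.4, -0.1]
gripper_width: 28.9
grasp_force: 63.8
```

```bash
python3 - <<'E'
from h import *
s=monitor.read_state();print(s["position"],s["contact_force"],s["gripper_width"],s["grasp_force"])
R0=Ro.from_quat(s["ee_rot"]);p=s["position"]
cv2.imwrite("pics/w2.png",get_image("wrist")[:,:,::-1])
a=rows(p+[0,0,120],R0)
E
```

```text
[ 461.31021334 -361.54244085  113.43346825] [-0.85225892 -0.35217143 -0.09242816] 28.94019833013233 63.845694065093994
1 [37.7, 0.5, -13.5] [-0.0, -0.0, 0.0]
2 [37.7, 0.5, -13.5] [-0.0, -0.0, 0.0]
3 [37.7, 0.5, -13.5] [-0.0, -0.0, 0.0]
```

Request:
send_rows:
  series:
    - [[19, 0.2, -6.8], [0, 0, 0], 20]
    - [[28.5, 0.4, -10], [0, 0, 0], 20]
    - [[28.5, 0.4, -10], [0, 0, 0], 20]
    - [[28.5, 0.4, -10], [0, 0, 0], 20]
    - [[19, 0.2, -6.8], [0, 0, 0], 20]
    - [[0, 0, 0], [0, 0, 0], 20]
    - [[0, 0, 0], [0, 0, 0], 20]

```text
clock: 5.5
position: [460.9, -361.9, 243.6]
ee_rot: [-0.493, 0.652, -0.341, -0.464]
contact_force: [0.2, 0.9, -2.1]
gripper_width: 28.6
grasp_force: 63.9
```

```bash
python3 - <<'E'
from h import *
s=monitor.read_state();print(s["position"],s["contact_force"],s["gripper_width"],s["grasp_force"],s["clock"])
a=rows([480,-190,150],tool(-1.854,G(-20)))
im=np.hstack([get_image("scene")[100:300,100:360],get_image("top")[150:350,300:460]])[:,:,::-1]
cv2.imwrite("pics/l1.png",cv2.convertScaleAbs(cv2.resize(im,None,fx=1.9,fy=1.9,interpolation=2),alpha=1.5))
E
```

```text
[ 460.86613881 -361.94123138  243.56212537] [ 0.17908891  0.87594576 -2.07206389] 28.593911781494477 63.92830967903137 5.5
1 [-13.3, 2.6, -11.7] [0.001, -0.143, 0.0]
2 [-14.8, 2.6, -9.7] [0.001, -0.143, 0.0]
3 [-16.0, 2.6, -7.5] [0.001, -0.143, 0.0]
4 [-16.9, 2.6, -5.1] [0.001, -0.143, 0.0]
5 [-17.5, 2.6, -2.6] [0.001, -0.143, 0.0]
6 [-17.7, 2.6, -0.1] [0.001, -0.143, 0.0]
7 [-17.5, 2.6, 2.4] [0.001, -0.143, 0.0]
8 [-17.0, 2.6, 4.9] [0.001, -0.143, 0.0]
9 [-16.1, 2.6, 7.2] [0.001, -0.143, 0.0]
10 [-14.9, 2.7, 9.5] [0.001, -0.143, 0.0]
11 [-13.4, 2.7, 11.5] [0.001, -0.143, 0.0]
```

View pics/l1.png

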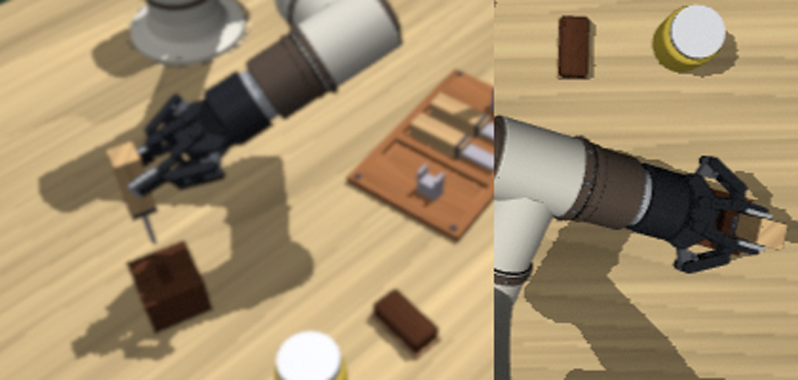

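The scraper is held upright at about (130,190) in the left crop, and its blade is clear of the holder at (170,285). Next I turn it flat.

Request:
send_rows:
  series:
    - [[-13, 2.6, -12], [0, -0.143, 0], 20]
    - [[-15, 2.6, -10], [0, -0.143, 0], 20]
    - [[-16, 2.6, -7.5], [0, -0.143, 0], 20]
    - [[-17, 2.6, -5], [0, -0.143, 0], 20]
    - [[-17.5, 2.6, -2.5], [0, -0.143, 0], 20]
    - [[-17.5, 2.6, 0], [0, -0.143, 0], 20]
    - [[-17.5, 2.6, 2.5], [0, -0.143, 0], 20]
    - [[-17, 2.6, 5], [0, -0.143, 0], 20]

```text
clock: 6.4
position: [474.9, -235.7, 174.7]
ee_rot: [-0.6, 0.799, -0.017, -0.035]
contact_force: [-0.5, -1.3, -1.6]
gripper_width: 28.8
grasp_force: 63.9
```

Request:
send_rows:
  series:
    - [[-16, 2.6, 7], [0, -0.143, 0], 20]
    - [[-15, 2.6, 9.5], [0, -0.143, 0], 20]
    - [[-13.5, 2.6, 11.5], [0, -0.143, 0], 20]
    - [[0, 0, 0], [0, 0, 0], 20]
    - [[0, 0, 0], [0, 0, 0], 20]
    - [[0, 0, 0], [0, 0, 0], 20]

```text
clock: 7.0
position: [480.1, -190.2, 150.2]
ee_rot: [-0.59, 0.789, 0.108, 0.132]
contact_force: [0.0, -0.1, -1.0]
gripper_width: 28.6
grasp_force: 63.8
```

```bash
python3 - <<'E'
from h import *
s=monitor.read_state();print(s["position"],s["contact_force"],s["gripper_width"],s["clock"])
T=tool(-1.854,G(-20));a=rows([480,-190,30],T);rows([480,-190,8],T,a)
im=np.hstack([get_image("scene")[100:300,150:350],get_image("top")[150:350,280:420]])[:,:,::-1]
cv2.imwrite("pics/l2.png",cv2.convertScaleAbs(cv2.resize(im,None,fx=2.3,fy=2.3,interpolation=2),alpha=1.5))
E
```

```text
[ 480.11833336 -190.18735411  150.24167317] [ 0.00783181 -0.09504065 -0.96318061] 28.605780791834018 7.0
1 [13.4, -0.5, 37.8] [0.004, -0.002, -0.002]
2 [13.5, -0.3, 37.7] [0.004, -0.002, -0.002]
3 [13.6, -0.1, 37.7] [0.004, -0.002, -0.002]
1 [7.5, -0.0, 20.7] [0.0, 0.0, 0.0]
```

View pics/l2.png

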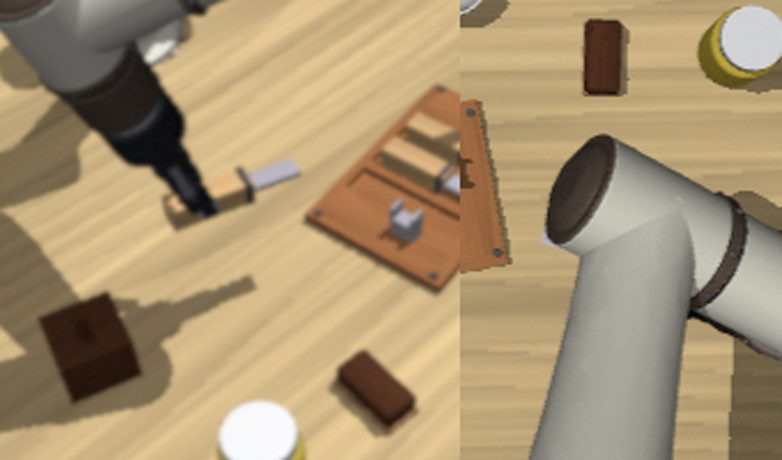

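The scraper is horizontal under the gripper (left crop, handle at about (205,200), blade at (275,172)), well clear of the rack. Lowering it now.

Request:
send_rows:
  series:
    - [[13.5, -0.3, 38], [0.004, -0.002, -0.002], 20]
    - [[13.5, -0.3, 38], [0.004, -0.002, -0.002], 20]
    - [[13.5, -0.3, 38], [0.004, -0.002, -0.002], 20]
    - [[2.4, 0, 6.6], [0, 0, 0], 20]
    - [[2.4, 0, 6.6], [0, 0, 0], 20]
    - [[0, 0, 0], [0, 0, 0], 20]
    - [[0, 0, 0], [0, 0, 0], 20]
    - [[0, 0, 0], [0, 0, 0], 20]

```text
clock: 7.9
position: [481.8, -189.7, 17.3]
ee_rot: [-0.591, 0.787, 0.103, 0.141]
contact_force: [-0.3, 0.3, 0.0]
gripper_width: 29.1
grasp_force: 63.8
```

Request:
send_rows:
  series:
    - [[1.5, 0, 4], [0, 0, 0], 20]
    - [[0, 0, 0], [0, 0, 0], 20]
    - [[0, 0, 0], [0, 0, 0], 20]
    - [[0.7, 0, 2], [0, 0, 0], 20]
    - [[0, 0, 0], [0, 0, 0], 20]
    - [[0, 0, 0], [0, 0, 0], 20]

```text
clock: 8.5
position: [481.0, -189.4, 9.6]
ee_rot: [-0.591, 0.787, 0.104, 0.14]
contact_force: [-1.6, 0.4, 5.0]
gripper_width: 28.8
grasp_force: 64.4
```

Request:
send_rows:
  series:
    - [[0.3, 0, 0.8], [0, 0, 0], 20]
    - [[0, 0, 0], [0, 0, 0], 20]
    - [[0, 0, 0], [0, 0, 0], 60]
    - [[0, 0, 0], [0, 0, 0], 85]
    - [[0, 0, 0], [0, 0, 0], 85]
    - [[0, 0, 0], [0, 0, 0], 85]
    - [[0, 0, 0], [0, 0, 0], 85]

```text
clock: 9.2
position: [480.6, -189.3, 8.1]
ee_rot: [-0.591, 0.788, 0.105, 0.14]
contact_force: [-0.5, -0.4, -0.3]
gripper_width: 85.0
grasp_force: 0.0
```

```bash
python3 - <<'E'
from h import *
s=monitor.read_state();print(s["position"],s["contact_force"],s["gripper_width"],s["clock"],s["joints"])
T=tool(-1.854,G(-20));z=T.as_matrix()[:,2];p=s["position"]
a=rows(p-90*z,T);rows([465,-215,180],tool(-1.854),a)
E
```

```text
[ 480.62664679 -189.26572845    8.05253859] [-0.5319121  -0.38273997 -0.32137151] 85.02638156201881 9.2 [-0.30114125  0.52955878 -0.29340001 -0.49244112 -0.81705888  0.37049212]
1 [-0.1, -0.0, -45.0] [-0.0, 0.001, -0.0]
2 [-0.1, -0.0, -45.0] [-0.0, 0.001, -0.0]
1 [-10.5, 2.6, -27.2] [-0.0, 0.116, 0.0]
2 [-7.3, 2.6, -28.2] [-0.0, 0.116, 0.0]
3 [-3.9, 2.6, -28.9] [-0.0, 0.116, 0.0]
```

Request:
send_rows:
  series:
    - [[0, 0, -30], [0, 0, 0], 85]
    - [[0, 0, -45], [0, 0, 0], 85]
    - [[0, 0, -15], [0, 0, 0], 85]
    - [[-10.5, 2.6, -27], [0, 0.116, 0], 85]
    - [[-7.3, 2.6, -28], [0, 0.116, 0], 85]
    - [[-4, 2.6, -29], [0, 0.116, 0], 85]
    - [[0, 0, 0], [0, 0, 0], 85]
    - [[0, 0, 0], [0, 0, 0], 85]

```text
clock: 10.0
position: [464.8, -214.3, 180.3]
ee_rot: [-0.601, 0.799, 0.001, 0.003]
contact_force: [0.3, -0.6, -0.3]
gripper_width: 84.8
grasp_force: 0.0
```

```bash
python3 - <<'E'
from h import *
import pickle
s=monitor.read_state();print(s["position"],s["ee_rot"],s["clock"])
c=camera_info("wrist");pickle.dump(c,open("c.pkl","wb"))
im=get_image("wrist")[:,:,::-1]
cv2.imwrite("pics/w3.png",cv2.convertScaleAbs(cv2.resize(im,None,fx=1.25,fy=1.25,interpolation=2),alpha=1.3))
E
```

```text
[ 464.84751668 -214.29509217  180.26583594] [-0.60068496  0.79948082  0.00097229  0.00265588] 10.0
```

View pics/w3.png

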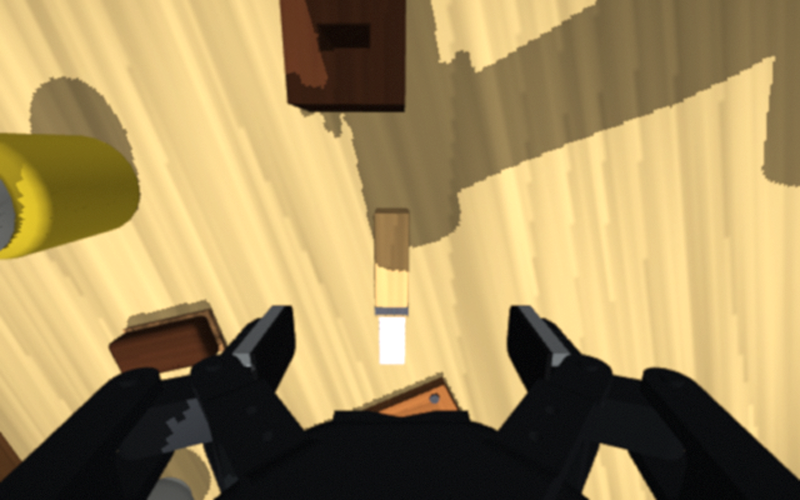

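The scraper lies flat with its wide blade face up. In this picture the handle's top face runs from (376,212)/(409,211) to the ferrule at (376,309)/(409,309), and the blade's edge is at (393,363).

```bash
python3 - <<'E'
from h import *
import pickle
c=pickle.load(open("c.pkl","rb"))
f=lambda p,z:ray("wrist",np.array(p)/1.25-.1,z,c)
e=(f((376,212),30)+f((409,211),30))/2;b=(f((376,309),30)+f((409,309),30))/2;t=f((393,363),18)
print(e,b,t,"len",np.linalg.norm((e-t)[:2]),np.linalg.norm((e-b)[:2]))
u=(t-e)[:2];u/=np.linalg.norm(u);yaw=np.arctan2(u[1],u[0])
m=e[:2]+47.5*u;m2=t[:2]-102.5*u;print("yaw blade",yaw,"mid",m,m2)
E
```

```text
[ 466.09021388 -231.8560356    30.        ] [ 491.10699183 -147.51719468   30.        ] [508.92423152 -86.74290866  18.        ] len 151.30291694628795 87.97090010634025
yaw blade 1.2837704078147798 mid [ 479.53751469 -186.29925673] [ 479.90637187 -185.04964201]
```

```bash
python3 - <<'E'
from h import *
T=tool(1.284-np.pi)
a=rows([479.7,-185.7,60],T);rows([479.7,-185.7,11],T,a)
E
```

```text
1 [-10.5, -2.2, 39.9] [0.0, 0.002, 0.001]
2 [-10.6, -2.1, 39.9] [0.0, 0.002, 0.001]
3 [-10.7, -2.1, 39.8] [0.0, 0.002, 0.001]
1 [0.0, -0.0, 24.5] [0.0, 0.0, 0.0]
2 [0.0, -0.0, 24.5] [0.0, 0.0, 0.0]
```

Request:
send_rows:
  series:
    - [[-10.6, -2.1, 40], [0, 0.002, 0.001], 70]
    - [[-10.6, -2.1, 40], [0, 0.002, 0.001], 70]
    - [[-10.6, -2.1, 40], [0, 0.002, 0.001], 70]
    - [[0, 0, 23], [0, 0, 0], 70]
    - [[0, 0, 23], [0, 0, 0], 70]
    - [[0, 0, 0], [0, 0, 0], 70]
    - [[0, 0, 0], [0, 0, 0], 70]
    - [[0, 0, 0], [0, 0, 0], 70]

```text
clock: 10.85
position: [480.7, -187.0, 14.8]
ee_rot: [-0.599, 0.801, -0.001, 0.0]
contact_force: [-0.2, -0.6, -0.5]
gripper_width: 70.0
grasp_force: 0.0
```

Request:
send_rows:
  series:
    - [[-1, 0, 3], [0, 0, 0], 70]
    - [[0, 0, 0], [0, 0, 0], 70]
    - [[0, 0, 0], [0, 0, 0], 20]
    - [[0, 0, 0], [0, 0, 0], 20]
    - [[0, 0, 0], [0, 0, 0], 20]
    - [[0, 0, 0], [0, 0, 0], 20]
    - [[0, 0, 0], [0, 0, 0], 20]
    - [[0, 0, 0], [0, 0, 0], 20]

```text
clock: 11.65
position: [480.8, -185.5, 11.6]
ee_rot: [-0.599, 0.801, -0.001, -0.0]
contact_force: [-0.2, 0.2, 5.5]
gripper_width: 28.8
grasp_force: 60.5
```

```bash
python3 - <<'E'
from h import *
s=monitor.read_state();p=s["position"];print(p,s["grasp_force"],s["clock"])
T=tool(1.284-np.pi);a=rows(p+[0,0,110],Ro.from_quat(s["ee_rot"]))
yr=.179;P=np.array([543,112])+np.array([[np.cos(yr),-np.sin(yr)],[np.sin(yr),np.cos(yr)]])@[-27.5,-56]
print(P);rows([*P,120],tool(yr-np.pi),a)
E
```

```text
[ 480.84376354 -185.53971377   11.57160247] 60.46812415122986 11.65
1 [0.1, -0.1, -36.7] [0.0, 0.0, 0.0]
2 [0.1, -0.1, -36.7] [0.0, 0.0, 0.0]
3 [0.1, -0.1, -36.7] [0.0, 0.0, 0.0]
[525.90994453  51.99849999]
1 [-30.1, 3.0, 0.1] [-0.0, -0.0, 0.138]
2 [-29.4, 7.1, 0.1] [-0.0, -0.0, 0.138]
3 [-28.1, 11.1, 0.1] [-0.0, -0.0, 0.138]
4 [-26.3, 14.8, 0.1] [-0.0, -0.0, 0.138]
5 [-24.0, 18.3, 0.2] [-0.0, -0.0, 0.138]
6 [-21.3, 21.5, 0.2] [-0.0, -0.0, 0.138]
7 [-18.1, 24.2, 0.2] [-0.0, -0.0, 0.138]
8 [-14.6, 26.5, 0.2] [-0.0, -0.0, 0.138]
```

Request:
send_rows:
  series:
    - [[0, 0, -20], [0, 0, 0], 20]
    - [[0, 0, -40], [0, 0, 0], 20]
    - [[0, 0, -40], [0, 0, 0], 20]
    - [[0, 0, -10], [0, 0, 0], 20]

```text
clock: 12.05
position: [482.5, -185.6, 124.8]
ee_rot: [-0.599, 0.801, -0.004, 0.002]
contact_force: [0.3, -0.6, -0.6]
gripper_width: 28.8
grasp_force: 59.8
```

Request:
send_rows:
  series:
    - [[-30, 3, 0], [0, 0, 0.138], 20]
    - [[-29.4, 7, 0], [0, 0, 0.138], 20]
    - [[-28, 11, 0], [0, 0, 0.138], 20]
    - [[-26.3, 15, 0], [0, 0, 0.138], 20]
    - [[-24, 18.3, 0], [0, 0, 0.138], 20]
    - [[-21.3, 21.5, 0], [0, 0, 0.138], 20]
    - [[-18, 24, 0], [0, 0, 0.138], 20]
    - [[-14.6, 26.5, 0], [0, 0, 0.138], 20]

```text
clock: 12.85
position: [524.1, 52.9, 119.1]
ee_rot: [-0.087, 0.996, -0.001, -0.001]
contact_force: [0.6, -0.6, -0.7]
gripper_width: 29.1
grasp_force: 59.6
```

Request:
send_rows:
  series:
    - [[0, 0, 0], [0, 0, 0], 20]
    - [[0, 0, 0], [0, 0, 0], 20]
    - [[0, 0, 0], [0, 0, 0], 20]

```text
clock: 13.15
position: [524.2, 51.2, 119.6]
ee_rot: [-0.09, 0.996, -0.001, -0.001]
contact_force: [-0.5, -0.8, -2.1]
gripper_width: 28.4
grasp_force: 59.7
```

```bash
python3 - <<'E'
from h import *
import pickle
s=monitor.read_state();print(s["position"],Ro.from_quat(s["ee_rot"]).as_matrix()[:,0],s["gripper_width"],s["clock"],s["joints"])
c=camera_info("wrist");pickle.dump(c,open("c2.pkl","wb"))
im=get_image("wrist")[:,:,::-1]
cv2.imwrite("pics/w4.png",cv2.convertScaleAbs(cv2.resize(im,None,fx=1.25,fy=1.25,interpolation=2),alpha=1.3))
E
```

```text
[524.22338221  51.18174939 119.64631657] [-0.98381652 -0.17916283  0.00239446] 28.440094148658986 13.15 [ 0.40658775  0.33290133 -0.38484879  0.00226773 -0.85589925 -1.79873438]
```

View pics/w4.png

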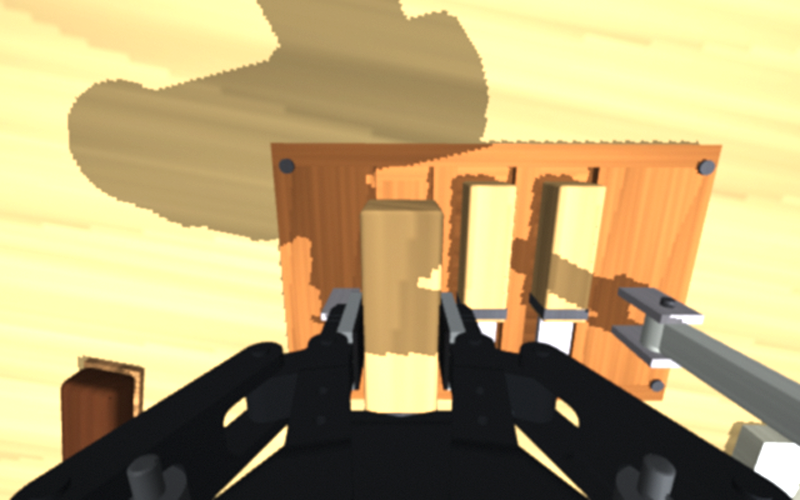

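The held scraper is square above the rack. Its handle is at u 362–441, with pocket0's end visible behind it at u 374–432. The rack's near corners are at (272,144) and (721,146), and the far hinge-side corner is at (663,400). I'll use these to check the rack pose.

```bash
python3 - <<'E'
from h import *
import pickle
c=pickle.load(open("c2.pkl","rb"))
f=lambda p,z:ray("wrist",np.array(p)/1.25-.1,z,c)
A=f((272,144),14);B=f((721,146),14);C=f((663,400),14)
yr=np.arctan2(-(B-A)[0],(B-A)[1]);print(A,B,C,"yaw",yr,np.linalg.norm(B-A),np.linalg.norm(C-B))
Rm=np.array([[np.cos(yr),-np.sin(yr)],[np.sin(yr),np.cos(yr)]])
O=(A+B)[:2]/2-Rm@[-100,5];print("rack origin",O,"goal",O+Rm@[-27.5,-56])
w=[f((374,172),14),f((432,172),14),f((515,172),14),f((598,172),14)]
print("pocket edges in rack",[np.round(Rm.T@(p[:2]-O),1) for p in w])
h=(f((362,210),119.6+19),f((441,210),119.6+19));print("handle end",np.round([Rm.T@(p[:2]-O) for p in h],1))
E
```

```text
[468.93810084 -45.55062012  14.        ] [416.61338493 248.66660542  14.        ] [612.3968383  284.88552582  14.        ] yaw 0.1760036456583792 298.833819537995 199.1054263622784
rack origin [542.10635473 114.14487277] goal [524.83659048  54.1948499 ]
pocket edges in rack [array([-82. , -76.9]), array([-82.2, -37.5]), array([-82.5,  18.8]), array([-82.7,  75.1])]
handle end [[-77.  -72.2]
 [-77.1 -44.7]]
```

Request:
send_rows:
  series:
    - [[-0.7, 0.7, 35], [0, 0, 0], 20]
    - [[-0.7, 0.7, 35], [0, 0, 0], 20]
    - [[0, 0, 8], [0, 0, 0], 20]
    - [[0, 0, 0], [0, 0, 0], 20]
    - [[0, 0, 0], [0, 0, 0], 20]
    - [[0, 0, 0], [0, 0, 0], 20]

```text
clock: 13.8
position: [527.5, 53.6, 44.2]
ee_rot: [-0.09, 0.996, -0.001, 0.002]
contact_force: [0.3, -0.3, -1.3]
gripper_width: 28.6
grasp_force: 59.7
```

Request:
send_rows:
  series:
    - [[1.2, -0.3, 11], [0, 0, 0], 20]
    - [[1, -0.2, 10], [0, 0, 0], 20]
    - [[0, 0, 0], [0, 0, 0], 20]
    - [[0, 0, 0], [0, 0, 0], 20]
    - [[0, 0, 0], [0, 0, 0], 20]

```text
clock: 14.3
position: [524.4, 52.6, 21.5]
ee_rot: [-0.09, 0.996, -0.001, 0.0]
contact_force: [0.5, 0.3, -1.2]
gripper_width: 28.5
grasp_force: 59.7
```

Request:
send_rows:
  series:
    - [[0, 0, 2.5], [0, 0, 0], 20]
    - [[0, 0, 1.5], [0, 0, 0], 20]
    - [[0, 0, 0], [0, 0, 0], 20]
    - [[0, 0, 0], [0, 0, 0], 20]
    - [[0, 0, 0], [0, 0, 0], 20]

```text
clock: 14.8
position: [524.4, 52.5, 17.6]
ee_rot: [-0.09, 0.996, -0.001, 0.0]
contact_force: [-0.3, 0.4, 0.6]
gripper_width: 28.4
grasp_force: 59.8
```

Request:
send_rows:
  series:
    - [[0, 0, 0.7], [0, 0, 0], 20]
    - [[0, 0, 0], [0, 0, 0], 20]
    - [[0, 0, 0], [0, 0, 0], 44]
    - [[0, 0, 0], [0, 0, 0], 44]
    - [[0, 0, 0], [0, 0, 0], 44]
    - [[0, 0, -10], [0, 0, 0], 44]
    - [[0, 0, -20], [0, 0, 0], 44]
    - [[0, 0, -40], [0, 0, 0], 44]

```text
clock: 15.6
position: [522.2, 51.9, 85.6]
ee_rot: [-0.09, 0.996, -0.002, -0.003]
contact_force: [1.4, 0.4, -0.7]
gripper_width: 43.8
grasp_force: 0.0
```

Request:
send_rows:
  series:
    - [[0, 0, -45], [0, 0, 0], 20]
    - [[0, 0, -45], [0, 0, 0], 0]
    - [[0, 0, -45], [0, 0, 0], 0]
    - [[0, 0, -45], [0, 0, 0], 0]
    - [[0, 0, -45], [0, 0, 0], 0]
    - [[0, 0, 0], [0, 0, 0], 0]
    - [[0, 0, 0], [0, 0, 0], 0]

```text
clock: 16.3
position: [524.1, 53.2, 313.4]
ee_rot: [-0.09, 0.996, -0.0, 0.001]
contact_force: [-0.4, -1.0, -0.7]
gripper_width: 0.2
grasp_force: 0.0
```

```bash
python3 - <<'E'
from h import *
s=monitor.read_state();print(s["position"],s["gripper_width"],s["clock"],s["joints"])
R=lambda im,x,y,w,h,k:cv2.resize(im[y:y+h,x:x+w],(int(w*k),int(h*k)),interpolation=cv2.INTER_CUBIC)
a=R(get_image("top"),140,180,170,120,4);b=R(get_image("scene"),270,55,130,176,2.727)
im=np.hstack([a[:,:430],b[:480]])[:,:,::-1] if 0 else None
w=R(get_image("wrist"),0,0,640,400,.6)
b=b[:480];a=R(a,0,0,680,480,.6471)
col=np.vstack([a[:240,:384] if 0 else cv2.resize(a,(384,271)),cv2.resize(w,(384,240))])
b=cv2.resize(b,(int(b.shape[1]*511/480),511))
cv2.imwrite("pics/k1.png",cv2.convertScaleAbs(np.hstack([col,b])[:,:,::-1],alpha=1.5));print(b.shape)
E
```

```text
[524.06134327  53.20603264 313.37873267] 0.19664367357336396 16.3 [ 4.10308935e-01  1.65247223e-01 -9.11606024e-02  1.57977416e-03
 -1.31174050e+00 -1.80153612e+00]
(511, 376, 3)
```

View pics/k1.png

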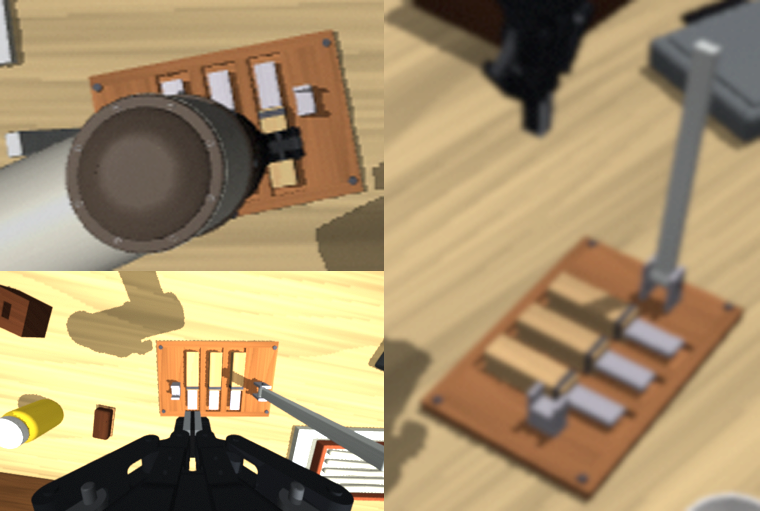

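The spare sits in pocket0 like its neighbours, with its blade beside the catch. The bar's end is at about (707,47) in the right panel, leaning back from the hinge. I'll compute the bar's angle from that.

```bash
cat >> h.py <<'E'
YR=.177;RO=np.array([542.6,112.6])
def rk(x,y,z): # rack -> world
    return np.array([RO[0]+x*np.cos(YR)-y*np.sin(YR),RO[1]+x*np.sin(YR)+y*np.cos(YR),z])
def bar(al,r,n,x=20): # point r along bar, n above its centre line (closing-side-up normal)
    return rk(x,116-r*np.cos(al)+n*np.sin(al),46+r*np.sin(al)+n*np.cos(al))
E
python3 - <<'E'
from h import *
for al in np.arange(1.6,1.9,.04):print(round(al,2),proj("scene",bar(al,260,0)),proj("top",bar(al,260,0)),bar(al,245,0).round())
E
```

```text
1.6 [[378.01069276  74.18575296]] [[156.45503596 241.52319666]] [541. 237. 291.]
1.64 [[379.98342556  72.48708521]] [[151.44697224 242.52290147]] [539. 247. 290.]
1.68 [[381.91168906  70.94847461]] [[146.53345882 243.51625651]] [537. 257. 290.]
1.72 [[383.79169879  69.57100158]] [[141.72937728 244.50022962]] [535. 266. 288.]
1.76 [[385.61992798  68.35521273]] [[137.04905016 245.47184418]] [534. 276. 287.]
1.8 [[387.39311286  67.30114179]] [[132.50614559 246.42819936]] [532. 285. 285.]
1.84 [[389.10825579  66.40833292]] [[128.11358991 247.36648942]] [530. 294. 282.]
1.88 [[390.76262625  65.67586607]] [[123.88348941 248.28402167]] [529. 304. 279.]
```

```bash
python3 - <<'E'
from h import *
T=tool(YR-np.pi/2);print(bar(1.68,245,0))
a=rows(rk(-20,40,345),T);a=rows(rk(20,200,345),T,a)
print(a[0]);a=rows(rk(20,195,283),T,a)
E
```

```text
[537.16099587 256.59377734 289.54058454]
1 [-0.9, 8.7, -3.2] [0.0, -0.0, -0.143]
2 [-2.1, 8.4, -3.2] [0.0, -0.0, -0.143]
3 [-3.3, 8.1, -3.2] [0.0, -0.0, -0.143]
4 [-4.4, 7.5, -3.2] [0.0, -0.0, -0.143]
5 [-5.4, 6.8, -3.2] [0.0, -0.0, -0.143]
6 [-6.3, 6.0, -3.2] [0.0, -0.0, -0.143]
7 [-7.1, 5.0, -3.2] [0.0, -0.0, -0.143]
8 [-7.8, 3.9, -3.2] [0.0, -0.0, -0.143]
9 [-8.2, 2.8, -3.2] [0.0, -0.0, -0.143]
10 [-8.6, 1.6, -3.2] [0.0, -0.0, -0.143]
11 [-8.7, 0.4, -3.2] [0.0, -0.0, -0.143]
1 [-40.0, -10.0, -0.0] [0.0, 0.0, 0.0]
2 [-40.0, -10.0, -0.0] [0.0, 0.0, 0.0]
3 [-40.0, -10.0, -0.0] [0.0, 0.0, 0.0]
4 [-40.0, -10.0, -0.0] [0.0, 0.0, 0.0]
[527.07207884 312.9968155  345.        ]
1 [2.5, 0.0, 31.0] [0.0, 0.0, 0.0]
2 [2.5, 0.0, 31.0] [0.0, 0.0, 0.0]
```

Request:
send_rows:
  series:
    - [[-1, 8.7, -3.5], [0, 0, -0.143], 0]
    - [[-2, 8.4, -3.5], [0, 0, -0.143], 0]
    - [[-3.3, 8, -3.5], [0, 0, -0.143], 0]
    - [[-4.4, 7.5, -3.5], [0, 0, -0.143], 0]
    - [[-5.4, 6.8, -3.5], [0, 0, -0.143], 0]
    - [[-6.3, 6, -3.5], [0, 0, -0.143], 0]
    - [[-7, 5, -3.5], [0, 0, -0.143], 0]
    - [[-7.8, 4, -3.5], [0, 0, -0.143], 0]

```text
clock: 17.25
position: [518.0, 122.5, 338.0]
ee_rot: [-0.617, 0.787, -0.001, -0.002]
contact_force: [0.2, -0.1, -0.6]
gripper_width: -0.2
grasp_force: 0.0
```

Request:
send_rows:
  series:
    - [[-8, 3, -3.5], [0, 0, -0.143], 0]
    - [[-8.6, 1.6, -3.5], [0, 0, -0.143], 0]
    - [[-8.7, 0.4, -3.5], [0, 0, -0.143], 0]
    - [[0, 0, 0], [0, 0, 0], 0]
    - [[0, 0, 0], [0, 0, 0], 0]

```text
clock: 17.75
position: [515.8, 148.2, 348.8]
ee_rot: [0.768, -0.641, 0.0, 0.002]
contact_force: [-0.0, -0.4, -0.0]
gripper_width: 0.4
grasp_force: 0.0
```

```bash
python3 - <<'E'
from h import *
T=tool(YR-np.pi/2);s=monitor.read_state();print(s["position"],s["joints"],s["clock"])
a=rows(rk(20,200,345),T);rows(rk(20,195,283),T,a)
E
```

```text
[515.83697157 148.2006103  348.8437852 ] [ 0.58311899  0.17327472  0.00466938  0.00178885 -1.40575955 -0.40368585] 17.75
1 [-40.0, -10.1, 0.8] [0.001, -0.001, 0.001]
2 [-40.0, -10.1, 0.9] [0.001, -0.001, 0.001]
3 [-40.0, -10.1, 0.9] [0.001, -0.001, 0.001]
4 [-40.1, -10.0, 0.9] [0.001, -0.001, 0.001]
1 [2.5, 0.0, 31.0] [0.0, 0.0, 0.0]
2 [2.5, 0.0, 31.0] [0.0, 0.0, 0.0]
```

Request:
send_rows:
  series:
    - [[-40, -10, 0], [0, 0, 0], 0]
    - [[-40, -10, 0], [0, 0, 0], 0]
    - [[-40, -10, 1], [0, 0, 0], 0]
    - [[-40, -10, 1], [0, 0, 0], 0]
    - [[0, 0, 0], [0, 0, 0], 0]
    - [[2.5, 0, 31], [0, 0, 0], 0]
    - [[2.5, 0, 31], [0, 0, 0], 0]
    - [[0, 0, 0], [0, 0, 0], 0]

```text
clock: 18.55
position: [525.2, 305.3, 280.4]
ee_rot: [0.768, -0.641, -0.001, 0.006]
contact_force: [0.3, -0.4, -1.2]
gripper_width: -0.0
grasp_force: 0.0
```

```bash
python3 - <<'E'
from h import *
T=tool(YR-np.pi/2);s=monitor.read_state();print(s["position"],s["contact_force"],s["joints"],s["clock"])
def P(al,rc): return bar(al,rc,7)+rk(0,11,0)-rk(0,0,0)
p,R=s["position"],Ro.from_quat(s["ee_rot"])
al=np.r_[1.74,np.linspace(1.68,0,19)];rc=np.interp(al,[0,1.7],[253,242])
for i,(a,r) in enumerate(zip(al,rc)):
    q=P(a,r);print(i,round(a,2),np.round(T.inv().apply(q-p),1),q.round(1));p=q
E
```

```text
[525.20006898 305.3223139  280.35392009] [ 0.28056255 -0.38669156 -1.18861731] [ 7.92655280e-01  3.32755696e-01  5.30480818e-02 -2.27066230e-04
 -1.30384318e+00 -6.13411111e-01] 18.55
0 1.74 [18.1 -3.2 -3. ] [531.5 288.  283.4]
1 1.68 [14.3  0.  -2.6] [534.1 274.  285.9]
2 1.59 [22.5  0.  -2.7] [538.  251.8 288.6]
3 1.49 [22.7  0.  -0.6] [542.  229.5 289.1]
4 1.4 [22.7 -0.   1.6] [546.  207.1 287.6]
5 1.31 [22.5 -0.   3.7] [550.  184.9 283.9]
6 1.21 [22.1 -0.   5.8] [553.9 163.2 278.1]
7 1.12 [21.5 -0.   7.8] [557.7 141.9 270.3]
8 1.03 [20.8  0.   9.9] [561.3 121.5 260.4]
9 0.93 [19.8  0.  11.8] [564.8 102.  248.6]
10 0.84 [18.7 -0.  13.6] [568.1  83.6 235. ]
11 0.75 [17.4  0.  15.3] [571.2  66.5 219.7]
12 0.65 [15.9 -0.  16.9] [574.   50.9 202.8]
13 0.56 [14.3 -0.  18.4] [576.5  36.8 184.4]
14 0.47 [12.5  0.  19.7] [578.7  24.5 164.7]
15 0.37 [10.7 -0.  20.8] [580.6  14.  143.9]
16 0.28 [ 8.7  0.  21.8] [582.1   5.4 122.1]
17 0.19 [ 6.6 -0.  22.5] [583.3  -1.1  99.6]
18 0.09 [ 4.5  0.  23.1] [584.1  -5.6  76.5]
19 0.0 [ 2.4 -0.  23.5] [584.5  -7.9  53. ]
```

Request:
send_rows:
  series:
    - [[18, -3, -3], [0, 0, 0], 0]
    - [[14.3, 0, -2.6], [0, 0, 0], 0]
    - [[22.5, 0, -2.7], [0, 0, 0], 0]
    - [[22.7, 0, -0.6], [0, 0, 0], 0]
    - [[22.7, 0, 1.6], [0, 0, 0], 0]
    - [[0, 0, 0], [0, 0, 0], 0]
    - [[0, 0, 0], [0, 0, 0], 0]

```text
clock: 19.25
position: [549.2, 208.9, 295.1]
ee_rot: [0.768, -0.641, 0.001, -0.001]
contact_force: [-0.1, 0.1, 0.1]
gripper_width: 0.1
grasp_force: 0.0
```

```bash
python3 - <<'E'
from h import *
s=monitor.read_state();print(s["position"],s["contact_force"],s["clock"])
# is the bar's pale end where alpha~1.4 predicts? look for grey bar pixels in the scene view along each candidate line
im=get_image("scene").astype(int);cv2.imwrite("pics/k2.png",im[:,:,::-1])
for al in np.arange(1.1,1.8,.06):
    q=proj("scene",np.array([bar(al,r,0) for r in range(60,210,5)])).round().astype(int)
    px=im[q[:,1],q[:,0]];d=np.ptp(px,axis=1);print(round(al,2),q[-1],int((d<15).sum()),px.mean(0).round())
E
```

```text
[549.19252108 208.86646901 295.14245764] [-0.11799157  0.11091542  0.13861861] 19.25
1.1 [355 118] 5 [113. 100.  76.]
1.16 [358 114] 9 [101.  90.  72.]
1.22 [360 111] 16 [84. 78. 67.]
1.28 [363 107] 30 [63. 62. 61.]
1.34 [365 104] 30 [59. 60. 60.]
1.4 [367 101] 30 [60. 61. 60.]
1.46 [370  98] 30 [66. 65. 64.]
1.52 [372  95] 13 [89. 83. 71.]
1.58 [375  93] 4 [109.  97.  77.]
1.64 [377  91] 1 [114. 101.  77.]
1.7 [379  89] 2 [115. 101.  76.]
1.76 [381  87] 4 [113.  99.  74.][ WARN:0@1.506] global loadsave.cpp:1063 imwrite_ Unsupported depth image for selected encoder is fallbacked to CV_8U.
```

The bar follows the finger and is now at about 1.37 rad. Continuing, with the small height error taken out.

Request:
send_rows:
  series:
    - [[22.5, 2.5, 7], [0, 0, 0], 0]
    - [[22, 0, 9.5], [0, 0, 0], 0]
    - [[21.5, 0, 8], [0, 0, 0], 0]
    - [[21, 0, 10], [0, 0, 0], 0]
    - [[20, 0, 12], [0, 0, 0], 0]
    - [[18.7, 0, 13.6], [0, 0, 0], 0]
    - [[0, 0, 0], [0, 0, 0], 0]
    - [[0, 0, 0], [0, 0, 0], 0]

```text
clock: 20.1
position: [569.2, 86.0, 233.9]
ee_rot: [0.769, -0.64, 0.001, 0.001]
contact_force: [0.3, -0.4, -0.4]
gripper_width: -0.0
grasp_force: 0.0
```

```bash
cat >> h.py <<'E'
def chk(als):
    im=get_image("scene").astype(int)
    for al in als:
        q=proj("scene",np.array([bar(al,r,0) for r in range(60,190,5)])).round().astype(int)
        px=im[q[:,1],q[:,0]];d=np.ptp(px,axis=1);print(round(al,2),q[-1],int((d<15).sum()),px.mean(0).round())
E
python3 - <<'E'
from h import *
s=monitor.read_state();print(s["position"],s["contact_force"],s["clock"])
chk(np.arange(.5,1.5,.08))
E
```

```text
[569.23473052  86.02196732 233.87219107] [ 0.2904256  -0.36421511 -0.44933682] 20.1
0.5 [339 159] 0 [122.  91.  63.]
0.58 [341 154] 0 [111.  78.  52.]
0.66 [343 149] 1 [109.  74.  49.]
0.74 [345 144] 4 [98. 70. 49.]
0.82 [347 139] 26 [64. 64. 64.]
0.9 [350 134] 6 [112. 102.  83.]
0.98 [352 129] 1 [131. 115.  88.]
1.06 [355 124] 0 [133. 116.  87.]
1.14 [358 119] 0 [132. 116.  86.]
1.22 [361 115] 0 [130. 114.  84.]
1.3 [364 111] 1 [124. 108.  80.]
1.38 [367 107] 2 [122. 107.  80.]
1.46 [370 104] 2 [121. 106.  79.]
```

Bar at about 0.82 and following. Continuing down.

Request:
send_rows:
  series:
    - [[19.5, 0, 14.5], [0, 0, 0], 0]
    - [[16, 0, 17], [0, 0, 0], 0]
    - [[14.3, 0, 18.4], [0, 0, 0], 0]
    - [[12.5, 0, 19.7], [0, 0, 0], 0]
    - [[10.7, 0, 20.8], [0, 0, 0], 0]
    - [[8.7, 0, 21.8], [0, 0, 0], 0]
    - [[0, 0, 0], [0, 0, 0], 0]
    - [[0, 0, 0], [0, 0, 0], 0]

```text
clock: 20.95
position: [584.5, 5.9, 122.3]
ee_rot: [0.769, -0.639, 0.001, 0.0]
contact_force: [0.6, -0.0, 0.1]
gripper_width: 0.0
grasp_force: 0.0
```

```bash
python3 - <<'E'
from h import *
s=monitor.read_state();p=s["position"];print(p,s["contact_force"],s["clock"])
chk(np.arange(0,.9,.08))
T=tool(YR-np.pi/2);a=rows(rk(20,-126,56),T)
E
```

```text
[584.47186912   5.91883046 122.28495262] [ 0.57901208 -0.03451555  0.10747278] 20.95
0.0 [333 187] 13 [57. 50. 42.]
0.08 [333 183] 19 [62. 57. 52.]
0.16 [334 179] 26 [88. 88. 87.]
0.24 [335 175] 26 [133. 135. 134.]
0.32 [336 170] 26 [97. 99. 98.]
0.4 [337 165] 26 [84. 85. 86.]
0.48 [338 161] 19 [100.  95.  90.]
0.56 [340 155] 6 [112.  90.  73.]
0.64 [342 150] 2 [113.  80.  57.]
0.72 [344 145] 2 [113.  78.  53.]
0.8 [347 140] 3 [115.  84.  60.]
0.88 [349 135] 3 [133. 116.  89.]
1 [6.8, 1.6, 33.5] [-0.001, -0.001, 0.003]
2 [6.8, 1.5, 33.5] [-0.001, -0.001, 0.003]
```

Request:
send_rows:
  series:
    - [[5, 1, 22], [0, 0, 0], 0]
    - [[4.5, 1, 22], [0, 0, 0], 0]
    - [[3, 1, 18], [0, 0, 0], 0]
    - [[1, 0, 5], [0, 0, 0], 0]
    - [[0, 0, 0], [0, 0, 0], 0]
    - [[0, 0, 0], [0, 0, 0], 0]
    - [[0, 0, 0], [0, 0, 0], 0]

```text
clock: 21.7
position: [584.2, -8.4, 55.9]
ee_rot: [0.769, -0.64, 0.002, -0.0]
contact_force: [-0.7, -0.8, 0.0]
gripper_width: -0.1
grasp_force: 0.0
```

Request:
send_rows:
  series:
    - [[0, 0, 2], [0, 0, 0], 0]
    - [[0, 0, 1], [0, 0, 0], 0]
    - [[0, 0, 0], [0, 0, 0], 0]
    - [[0, 0, 0], [0, 0, 0], 0]

```text
clock: 22.1
position: [583.9, -8.6, 53.0]
ee_rot: [0.769, -0.64, 0.001, 0.0]
contact_force: [-0.8, 1.1, 6.7]
gripper_width: 0.0
grasp_force: 3.1
```

Request:
send_rows:
  series:
    - [[0, 0, 1.5], [0, 0, 0], 0]
    - [[0, 0, 0], [0, 0, 0], 0]
    - [[0, 0, 0], [0, 0, 0], 0]
    - [[0, 0, 0], [0, 0, 0], 0]

```text
clock: 22.5
position: [584.0, -8.6, 52.8]
ee_rot: [0.769, -0.639, 0.002, -0.0]
contact_force: [-4.0, 2.7, 12.6]
gripper_width: 0.2
grasp_force: 6.6
```

Request:
send_rows:
  series:
    - [[0, 0, -10], [0, 0, 0], 0]
    - [[0, 0, -35], [0, 0, 0], 0]
    - [[0, 0, -45], [0, 0, 0], 0]
    - [[0, 0, -45], [0, 0, 0], 0]
    - [[-10, -40, -20], [0, 0, 0], 0]
    - [[0, 40, -20], [0, 0, 0], 0]
    - [[0, 0, 0], [0, 0, 0], 0]
    - [[0, 0, 0], [0, 0, 0], 0]

```text
clock: 23.3
position: [581.2, 1.3, 225.3]
ee_rot: [0.769, -0.64, 0.001, 0.0]
contact_force: [-0.1, -1.1, 0.3]
gripper_width: -0.4
grasp_force: 0.0
```

```bash
python3 - <<'E'
from h import *
s=monitor.read_state();print(s["position"],s["contact_force"],s["clock"])
im=get_image("scene").astype(int)
for al in np.arange(-.03,.13,.02):
    L=[]
    for off in(-14,-9,-7,0,7,9,14):   # across the bar's top, along hinge axis
        q=proj("scene",np.array([bar(al,r,7,20+off) for r in range(40,195,5)])).round().astype(int)
        L.append(int((np.ptp(im[q[:,1],q[:,0]],axis=1)<15).sum()))
    e=proj("scene",np.array([bar(al,r,7) for r in(225,240,250,255,265,275)])).round().astype(int)
    print(round(al,2),L,[im[v,u].tolist() for u,v in e])
E
```

```text
[581.24917714   1.32546359 225.29079756] [-0.05168954 -1.11891558  0.25941271] 23.3
-0.03 [11, 31, 31, 31, 31, 31, 25] [[150, 151, 151], [152, 154, 153], [152, 154, 153], [139, 141, 141], [73, 56, 46], [74, 48, 30]]
-0.01 [9, 31, 31, 31, 31, 31, 25] [[154, 156, 156], [155, 157, 156], [154, 156, 156], [151, 153, 153], [78, 69, 63], [87, 57, 36]]
0.01 [0, 29, 31, 31, 31, 31, 31] [[155, 157, 156], [154, 156, 156], [154, 156, 156], [154, 156, 156], [99, 100, 99], [99, 67, 45]]
0.03 [0, 23, 31, 31, 31, 31, 31] [[153, 155, 155], [152, 154, 153], [153, 155, 155], [153, 156, 155], [139, 141, 140], [96, 75, 62]]
0.05 [0, 14, 30, 31, 31, 31, 31] [[151, 153, 153], [150, 151, 151], [151, 152, 151], [151, 152, 152], [150, 152, 151], [91, 87, 85]]
0.07 [0, 10, 24, 31, 31, 31, 31] [[146, 147, 147], [143, 144, 144], [145, 145, 144], [147, 147, 145], [147, 146, 144], [134, 131, 128]]
0.09 [0, 6, 15, 31, 31, 31, 31] [[136, 137, 136], [129, 131, 131], [132, 130, 129], [137, 132, 128], [139, 132, 127], [135, 128, 123]]
0.11 [0, 4, 12, 31, 31, 31, 31] [[136, 130, 121], [99, 97, 100], [91, 84, 83], [103, 86, 77], [119, 91, 74], [118, 89, 70]]
```

```bash
python3 -c "
from bench import job_done;print(job_done())"
```

```text
the job is handed in; nothing more can be done
None
```

I laid the spare scraper flat on the bench, let go, picked it up again across its handle and laid it in the empty pocket by the catch; then I closed the keeper bar into its catch and handed the job in at about 23 s, with the closing checked by contact force and pixel positions, not a viewed picture.

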